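# Pin a swing clamp closed with a tapered drift pin

## Robot

A 6-joint arm with a two-finger parallel gripper is mounted at the origin on the work surface. World frame = base frame: x ahead of the robot, y to its left, z up, the work surface at z = 0. Lengths are in mm, angles in rad, forces in N, time in s.
With the tool pointing down it reaches from about 275 to 750 mm from the base axis. Payload 10.2 kg.
Tool frame: the origin (TCP) lies midway between the tips of the shut fingers; the grasp point (between the pads) lies 19 mm behind it; z points along the fingers, y is the line along which they close (so a half turn about z gives the same grasp; the last joint's range is limited). The gripper opens to 85 mm and grips with 20 to 120 N. Pads are 22 mm wide; open, the fingers measure 114 mm over their backs; the gripper's body (76 mm by 85 mm) begins 54 mm behind the grasp point. The pads swing forward as they close: fully open they stand 13 mm farther back than shut.
Start: joints at [0.971, 0.313, 1.498, -0, 1.331, -0.223], TCP at [193.185, 488.171, 231.294] pointing down, gripper open.
Joint ranges: [-2.94, 2.94], [-0.97, 2.17], [0.19, 2.56], [-1.23, 4.37], [0.02, 3.11], [-2.88, 2.88]. Speed limits (rad/s): [2.39, 2.39, 3.01, 3.14, 3.14, 3.14].

## Interface

Orientations are given as a unit quaternion [w, x, y, z].
In Python, from rig import ctrl gives the robot as it stands.
- The arm moves only by the tool send_rows, never from a script. Its argument "targets" is a list of rows, each an object with "offset": the shift along the world's x, y, z in cm, a list of three; "spin": the turn about the world's z in rad. A call has 1 to 8 rows; each row is the pose to reach, as a shift and turn from the pose commanded when the call began; what a row does not reach only later rows make up. A row lasts 1/12 s, in which the tool goes at most 41.7 mm and 7.16 degrees, less where a joint would pass 70% of its speed; a pose out of reach is approached as far as the arm can. A call with a gripper value outside its range is refused whole. "grip" is the opening, from 0 (shut) to 1 (fully open), set as the call begins (left out, the last holds). The fingers move at their own pace and stop on an object; "squeeze" is the grip in N (left out, the last holds). Time passes only in rows, so rows that repeat a pose let the fingers close. It gives the time, the measured TCP pose, the force, the opening and the grip force at its end, in the units of the state.
- ctrl.sense(): the state, without advancing time (a new reading comes with each control period).
- ctrl.capture(name): name is "side" or "top"; returns (picture, depth): 400x640x3 uint8, red, green, blue; 400x640 float32, mm along the optical axis (not along the pixel's ray), 0 where there is no reading.
- ctrl.calibration(name): a dict with "fx", "fy", "cx", "cy" (pixels), "view" (4x4, takes a point from world to camera coordinates). Camera axes: x right, y down, z forward; pixel columns grow to the right and rows downward; lengths in mm; the calibration is good to about 2 mm. A picture is of the moment at which its call begins. calibration takes no time and is no camera call.
- ctrl.finish_job(): hands the job in; it is judged then, once.
Trained networks look in the newest picture that a camera, given by its name, has taken for a name from the list of things; names that differ only in an ending like _2 or _b are one class to them, and where a whole thing is asked for, a point or a joint stands for the part that bears it (a point fixed in the world has none). Each returns a list of dicts, best first, with "conf" (0 to 1); they miss things now and then, are a little off and sometimes report something else, mostly with a low value. They report only what shows in the picture. A call takes as long as a camera call. They do not tell look-alikes from the thing itself.
- ctrl.search_frame(camera, query): "box" ([left, top, right, bottom] in pixels, round what is visible of it).
- ctrl.place_of(camera, query): "uv" ([column, row] in pixels: a listed point, or the origin of a listed thing).
The state is a dict: "time_s": time; "joints": joint angles; "dq": joint speeds; "tau": joint torques, N m; "eef_pos": TCP position; "ee_rot": TCP orientation; "force": force on the tool from outside, world axes, zero at the start; "wrist_torque": the same for the moment, N m; "grip_width": opening from 0.0 (shut) to 1.0 (fully open); "grip_force": force on a finger pad.
Only numpy, scipy, OpenCV 4.12 (cv2) and the standard library are available. Lean on these libraries where they do the work, as an engineer would, in place of code of your own. Each camera call takes 0.05 s, during which the arm holds its last target. There are 200 camera calls.

## Task

Close the bench clamp over its hose fitting: swing the loose steel plate back over the fixed lug until it meets the rubber buffer, then take the tapered pin from the wooden rack and drive it down through the plate and the lug so that its taper pulls the two holes into line against the buffer. Leave the pin fully home with its collar flat on the plate, let go of it, and leave the hex bolt, the spanner and the coupling where they are.

Things in the scene. Friction and masses are not known exactly. Their poses are not given: they have to be found in the camera images.
- clamp: Grey bench clamp, fixed to the bench, 124 mm (x) by 215 mm (y) foot. Origin on the bench top, straight below the centre of the lug hole. Its z axis is up; its y axis points from the pivot to the lug hole; the swing plate when closed lies along its y axis, and when open has swung towards its -x side. The hole is 110 mm from the pivot.
- pivot (a point): On the axis of the upright pivot bolt of the swing plate, at the height of the plate's top face (103 mm above the bench). A rubber buffer on a post (top 110 mm above the bench) stands beside the plate on the clamp's +x side, 50 mm from the pivot. The bolt head stands up to 119 mm above the bench.
- lug_hole (a point): Centre of the round 25 mm through hole in the clamp's fixed lug, at the lug's top face, 86 mm above the bench. The lug is 90 by 70 mm (70 mm along the clamp's y axis) and 20 mm thick, on two side cheeks, with at least 50 mm of free space below the hole.
- swing_plate (a joint): Angle (rad) of the swing plate about the upright pivot. 0: its edge just touches the rubber buffer; the holes are then still 10 mm out of line. Positive: swung open, anticlockwise seen from above, by up to 0.6. At -0.095 the holes are in line, and the buffer is squeezed and pushes back with about 5 N at the hole; let go, the plate springs back to between 0 and -0.03. The pivot has some friction (under 1 N at the hole), so an open plate stays where it is left.
- plate_hole (a point): Centre of the round 25 mm through hole in the swing plate, at the plate's top face, 103 mm above the bench, 110 mm from the pivot. The plate is a flat steel bar 56 mm wide, 15 mm thick (88 to 103 mm above the bench), reaching 190 mm from the pivot, 2 mm above the lug. The frame's y axis points along the plate away from the pivot.
- plate_edge (a point): A good place to push: on the long edge of the swing plate that faces away from the buffer, 170 mm along the plate from the pivot and 28 mm to the side of its centre line, half-way up the edge (95.5 mm above the bench). Nothing lies under the plate there. Pushing it towards the plate's +x closes the plate.
- pin_head (a point): Centre of the head of the steel tapered pin, half-way up the head. The pin hangs upright in one of the two holes of the rack by its collar. From the top: round head 28 mm across and 44 mm tall; collar 40 mm across and 8 mm thick; shank 22 mm across for 30 mm, then tapering over 55 mm to a flat 8 mm tip. 137 mm long in all, about 0.4 kg. The shank has 1.5 mm of play all round in the clamp's holes. The head centre is 30 mm above the collar's underside and 115 mm above the tip.
- pin_seat (a point): On the tapered pin's axis at the underside of its collar.
- pin_tip (a point): Centre of the tapered pin's tip.
- rack: Fixed wooden rack, 70 mm (x) by 180 mm (y), top face 105 mm above the bench, open front and back. Two 28 mm holes 90 mm apart along its y axis hold the tapered pin and the hex bolt, either way round. Origin on the bench under its middle.
- bolt_head (a point): Centre of the head of the hex bolt (bystander) in the other rack hole: dark steel, straight blunt 23 mm shank, hex head 46 mm across and only 15 mm tall.
- coupling: Bystander: stepped round steel coupling, 44 mm across and 62 mm tall, standing on the bench. Origin under its centre.
- spanner: Bystander: steel spanner 150 mm long, lying on the bench. Origin under its middle.
Not all that is in view belongs to the job. What is shaped like the part that bears pin_head but blue or pink is not meant.

How it is judged:
By the outcome, as a careful person would: the job done as asked, in the order asked, and still so for the second after the job is handed in, with the robot touching nothing.
It also fails if it takes over 54 s, if anything falls off the work surface, if the arm or the gripper's body presses on something with over 40 N, if the wrist force passes 120 N, or if a joint passes its speed limit or range.

## Working session

There is one attempt and no reset: what is moved stays moved. The work goes in short steps, Python scripts to look and compute and a tool call to move; the robot and the scene stay as the last step left them, time stands still between calls to the robot, and variables do not carry over. Pictures are saved under pics/ and viewed, at most 10 in all, crops included, and the job is handed in when it is done.

Besides the shell and the picture viewer there is one more tool, called after "Emit:" by a JSON object that holds its "fn" and its "kwargs". send_rows: Moves the arm, as the interface text tells. Its arguments: {"type":"object","properties":{"targets":{"type":"array"},"grip":{"type":"number"},"squeeze":{"type":"number"}},"required":["targets"]}

```bash
mkdir -p pics
cat > h.py <<'E'
import numpy as np, cv2
from rig import ctrl
def cap(c,name=None):
    p,d=ctrl.capture(c)
    if name: cv2.imwrite(f'pics/{name}.png',cv2.cvtColor(p,cv2.COLOR_RGB2BGR))
    return p,d
def ray(c,uv):
    k=ctrl.calibration(c);V=np.array(k['view'])
    R,t=V[:3,:3],V[:3,3]
    d=np.array([(uv[0]-k['cx'])/k['fx'],(uv[1]-k['cy'])/k['fy'],1])
    return -R.T@t,R.T@d
def at_z(c,uv,z):
    o,d=ray(c,uv);return (o+d*(z-o[2])/d[2]).round(1)
def cloud(c,d):
    k=ctrl.calibration(c);V=np.array(k['view'])
    v,u=np.mgrid[:d.shape[0],:d.shape[1]]
    P=np.stack([(u-k['cx'])/k['fx']*d,(v-k['cy'])/k['fy']*d,d],-1)
    return (P-V[:3,3])@V[:3,:3]
def proj(c,p):
    k=ctrl.calibration(c);V=np.array(k['view']);q=V[:3,:3]@np.array(p)+V[:3,3]
    return [k['fx']*q[0]/q[2]+k['cx'],k['fy']*q[1]/q[2]+k['cy']]
E
python3 - <<'E'
from h import *
Z=dict(pivot=103,lug_hole=86,plate_hole=103,plate_edge=95.5,pin_head=127,pin_seat=105,rack=0,bolt_head=112,coupling=0,spanner=0,clamp=0)
for c in('top','side'):
    p,d=cap(c,c+'0');print(c,ray(c,(320,200)))
    P=cloud(c,d)
    for q,z in Z.items():
        for r in ctrl.place_of(c,q)[:3]:
            u=r['uv'];print(q,round(r['conf'],2),np.round(u),at_z(c,u,z),P[int(min(u[1],399)),int(min(u[0],639))].round())
print(ctrl.sense())
E
```

```text
top (array([ 476.64947342, -127.71953338,  998.65873997]), array([ 0.06762861,  0.02999243, -0.99735412]))
pivot 0.88 [270. 204.] [525.4  14.2 103. ] [525.  13. 118.]
lug_hole 0.73 [223. 206.] [519.  129.6  86. ] [520. 132.  84.]
lug_hole 0.68 [220. 192.] [552.8 136.9  86. ] [553. 139.  82.]
lug_hole 0.59 [270. 202.] [531.8  17.1  86. ] [532.  13. 118.]
plate_hole 0.77 [225. 208.] [515.7 119.3 103. ] [518. 125.  84.]
plate_hole 0.57 [426. 218.] [ 501.1 -343.8  103. ] [ 501. -330.  157.]
plate_edge 0.64 [200. 223.] [478.3 177.9  95.5] [479. 210.   2.]
pin_head 0.83 [429. 214.] [ 509.7 -346.2  127. ] [ 510. -338.  157.]
pin_head 0.73 [470. 207.] [ 526.7 -436.9  127. ] [ 528. -434.  136.]
pin_head 0.63 [404. 165.] [ 618.4 -290.1  127. ] [ 617. -288.  137.]
pin_seat 0.66 [424. 214.] [ 509.2 -341.   105. ] [ 508. -328.  157.]
pin_seat 0.58 [394. 172.] [ 604.7 -270.5  105. ] [ 607. -270.   93.]
rack 0.79 [392. 216.] [ 508.1 -283.7    0. ] [ 505. -264.  120.]
rack 0.41 [385. 214.] [ 511.  -264.2    0. ] [ 507. -246.  121.]
bolt_head 0.82 [384. 216.] [ 503.5 -248.2  112. ] [ 505. -247.  118.
[... 1792 characters left out ...]
.  13. 108.]
{'time_s': 1.2, 'joints': array([ 9.70585042e-01,  3.12907828e-01,  1.49766651e+00, -1.55689650e-06,
        1.33101672e+00, -2.23373082e-01]), 'dq': array([ 0.00260088, -0.00012259, -0.00112367,  0.00039312,  0.00088013,
       -0.0006139 ]), 'tau': array([ 3.84623299e-04, -4.12174058e+01, -2.59894341e+01, -2.85723745e-04,
        6.78299730e-04, -1.28858492e-06]), 'eef_pos': array([193.19767869, 488.17504405, 231.30278956]), 'ee_rot': array([1.01219870e-06, 1.87306029e-01, 9.82301609e-01, 4.28246500e-07]), 'force': array([-0.46103335, -0.81855662, -0.74340964]), 'wrist_torque': array([ 0.01850492, -0.01668707,  0.00064512]), 'grip_force': 0.0, 'grip_width': 0.9998633024917986}
```

View pics/top0.png

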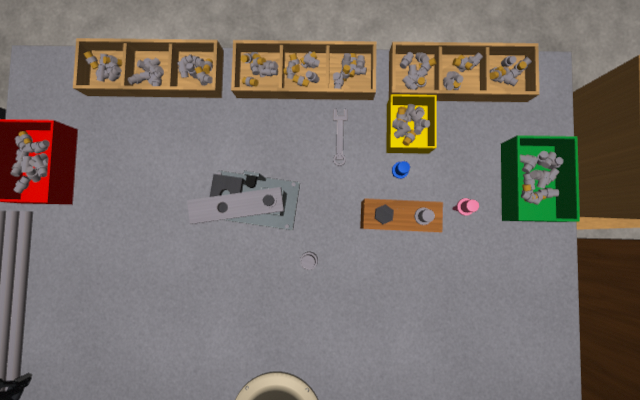

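View pics/side0.png

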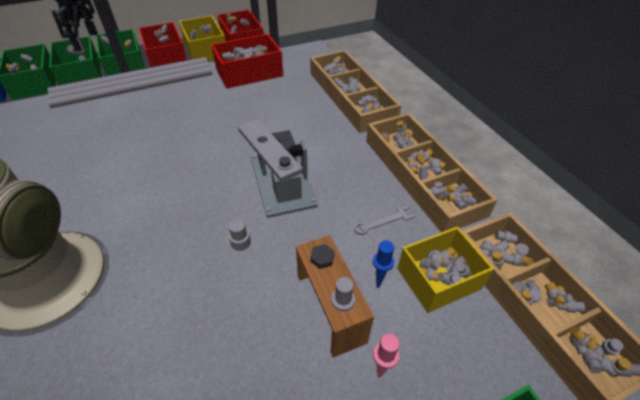

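The top view has the open plate running from the pivot at (270,204) to its free end near (190,207), hole at (222,207). The grey pin is at (425,215), the hex bolt at (384,215), and the blue (401,170) and pink (468,207) pins are decoys. The side view agrees. Next I refine the geometry from depth.

Run:
```python
from h import *
for c in('top','side'):
    p,d=cap(c);P=cloud(c,d);X,Y,Z=P[...,0],P[...,1],P[...,2]
    reg=(d>0)&(X>420)&(X<640)&(Y>-40)&(Y<240)
    for n,lo,hi in(('plate',99,106.5),('bolt',113,125),('lug',80,90),('foot',4,20)):
        m=reg&(Z>lo)&(Z<hi)
        Q=P[m];r=cv2.minAreaRect(Q[:,:2].astype(np.float32)) if len(Q)>5 else None
        print(c,n,len(Q),r and np.round(cv2.boxPoints(r)).tolist(),np.median(Q[:,:],0).round() if len(Q) else '',r and np.round(r[1]))
    m=(d>0)&(abs(X-510)<40)&(abs(Y+340)<40)&(Z>152)&(Z<162)
    Q=P[m];print('pin',len(Q),cv2.minEnclosingCircle(Q[:,:2].astype(np.float32)),np.median(Q,0).round(1))
    if c=='top':
        K=ctrl.calibration(c);print(K['fx'])
        cv2.imwrite('pics/ct.png',cv2.resize(cv2.cvtColor(p[160:240,180:310],cv2.COLOR_RGB2BGR),None,fx=6,fy=6,interpolation=cv2.INTER_CUBIC))
    else:
        cv2.imwrite('pics/cs.png',cv2.resize(cv2.cvtColor(p[110:220,225:325],cv2.COLOR_RGB2BGR),None,fx=5,fy=5,interpolation=cv2.INTER_CUBIC))
```

```text
top plate 2093 [[477.0, 201.0], [512.0, -17.0], [608.0, -1.0], [572.0, 217.0]] [522.  95. 102.] [ 97. 221.]
top bolt 102 [[522.0, 28.0], [523.0, 5.0], [548.0, 6.0], [547.0, 30.0]] [534.  17. 118.] [25. 23.]
top lug 666 [[478.0, 193.0], [505.0, -19.0], [616.0, -5.0], [589.0, 207.0]] [568. 125.  85.] [112. 214.]
top foot 1544 [[421.0, -39.0], [634.0, -39.0], [634.0, 238.0], [421.0, 238.0]] [529.  20.  11.] [278. 212.]
pin 135 ((505.99908447265625, -336.19677734375), 13.926833152770996) [ 505.8 -336.5  156.9]
388.1040651227981
side plate 1401 [[474.0, 203.0], [510.0, -17.0], [604.0, -2.0], [568.0, 218.0]] [521.  83. 102.] [ 95. 223.]
side bolt 84 [[520.0, 29.0], [521.0, 5.0], [544.0, 6.0], [543.0, 31.0]] [533.  15. 118.] [24. 25.]
side lug 438 [[475.0, 201.0], [502.0, -19.0], [615.0, -5.0], [588.0, 215.0]] [564. 113.  85.] [113. 222.]
side foot 1463 [[464.0, -31.0], [587.0, -47.0], [615.0, 170.0], [491.0, 186.0]] [505.   9.  11.] [219. 124.]
pin 226 ((503.5522766113281, -336.30035400390625), 14.26710033416748) [ 503.3 -337.8  156.2]
```

View pics/ct.png

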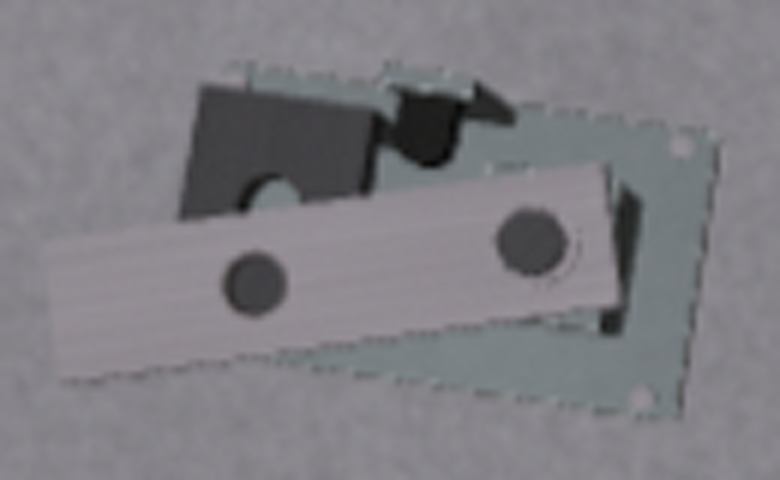

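View pics/cs.png

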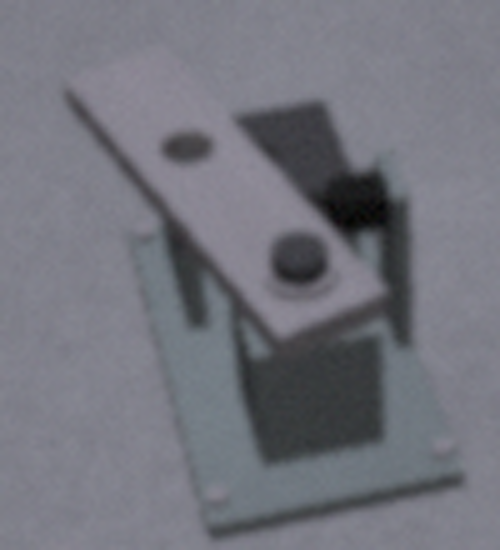

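Pivot is about (533.5,17.5), clamp y direction about (0.124,0.992), lug hole about (547,127), plate angle about 0.18. I'll shut the gripper and go to the plate edge's outer side.

Emit:
{"fn": "send_rows", "kwargs": {"targets": [{"offset":[3,-3.5,0],"spin":-0.12},{"offset":[6,-7,0],"spin":-0.24},{"offset":[9,-10.5,0],"spin":-0.36},{"offset":[12,-14,0],"spin":-0.48},{"offset":[15,-18,0],"spin":-0.6},{"offset":[18,-22,0],"spin":-0.72},{"offset":[21,-26,-3],"spin":-0.84},{"offset":[24.2,-30,-6],"spin":-0.96}], "grip": 0, "squeeze": 40}}

```text
time_s: 1.97
eef_pos: [400.7, 232.8, 200.2]
ee_rot: [0.001, 0.622, 0.783, 0.001]
force: [1.9, 0.8, 0.3]
grip_width: -0.004
grip_force: 0.0
```

Emit:
{"fn": "send_rows", "kwargs": {"targets": [{"offset":[0,0,-2],"spin":-0.12},{"offset":[0,0,-5],"spin":-0.234},{"offset":[0,0,-8],"spin":-0.234},{"offset":[0,0,-8.8],"spin":-0.234},{"offset":[0,0,-8.8],"spin":-0.234},{"offset":[0,0,-8.8],"spin":-0.234}]}}

```text
time_s: 2.47
eef_pos: [399.6, 234.8, 112.4]
ee_rot: [0.0, 0.707, 0.707, 0.0]
force: [-0.7, -0.2, 0.6]
grip_width: -0.002
grip_force: 0.0
```

Emit:
{"fn": "send_rows", "kwargs": {"targets": [{"offset":[2,-2.5,-1.5]},{"offset":[4,-4.9,-2.7]},{"offset":[5,-4.9,-2.7]},{"offset":[6,-4.9,-2.7]},{"offset":[6.6,-4.9,-2.7]},{"offset":[7.2,-4.9,-2.7]},{"offset":[7.2,-4.9,-2.7]}]}}

```text
invalid input
```

Emit:
{"fn": "send_rows", "kwargs": {"targets": [{"offset":[0.4,0,0]},{"offset":[0.8,0,0]},{"offset":[1.2,0,0]},{"offset":[1.6,0,0]},{"offset":[1.8,0,0]},{"offset":[1.8,0,0]}]}}

```text
invalid input
```

Spin is required in each row.

Emit:
{"fn": "send_rows", "kwargs": {"targets": [{"offset":[2,-2.5,-1.5],"spin":0},{"offset":[4,-4.9,-2.7],"spin":0},{"offset":[5,-4.9,-2.7],"spin":0},{"offset":[6,-4.9,-2.7],"spin":0},{"offset":[6.6,-4.9,-2.7],"spin":0},{"offset":[7.2,-4.9,-2.7],"spin":0},{"offset":[7.2,-4.9,-2.7],"spin":0}]}}

```text
time_s: 3.05
eef_pos: [472.3, 185.9, 85.4]
ee_rot: [0.001, 0.707, 0.707, 0.001]
force: [0.6, -0.1, -0.1]
grip_width: -0.001
grip_force: 0.0
```

Emit:
{"fn": "send_rows", "kwargs": {"targets": [{"offset":[0.4,0,0],"spin":0},{"offset":[0.8,0,0],"spin":0},{"offset":[1.2,0,0],"spin":0},{"offset":[1.6,0,0],"spin":0},{"offset":[1.8,0,0],"spin":0},{"offset":[1.8,0,0],"spin":0}]}}

```text
time_s: 3.55
eef_pos: [489.6, 185.5, 84.3]
ee_rot: [0.0, 0.707, 0.707, 0.0]
force: [1.1, 0.9, 0.3]
grip_width: 0.002
grip_force: 0.0
```

```bash
cat > pl.py <<'E'
from h import *
def plate(name=None):
    for c in('top','side'):
        p,d=cap(c,name and name+c);P=cloud(c,d);X,Y,Z=P[...,0],P[...,1],P[...,2]
        m=(d>0)&(X>420)&(X<590)&(Y>50)&(Y<215)&(Z>100)&(Z<105.5)
        m&=(P[...,0]-533.5)*0.99<200
        Q=P[m][:,:2]
        # long edge facing buffer / other edge by binning along y
        L=[];H=[]
        for y in range(60,200,8):
            q=Q[(Q[:,1]>=y)&(Q[:,1]<y+8)][:,0]
            if len(q)>10:
                q=np.sort(q);L.append((y+4,q[1]));H.append((y+4,q[-2]))
        print(c,'lo',np.round(L).astype(int).tolist(),'hi',np.round(H).astype(int).tolist())
        print([ (r['conf'],at_z(c,r['uv'],103)) for r in ctrl.place_of(c,'plate_hole')[:2]])
E
python3 -c "
from pl import *
plate('b')"
```

```text
top lo [[64, 509], [72, 509], [80, 508], [88, 508], [96, 508], [104, 508], [112, 508], [120, 508], [128, 507], [136, 507], [144, 507], [152, 507], [160, 507], [168, 507], [176, 488], [184, 511], [192, 539]] hi [[64, 588], [72, 583], [80, 562], [88, 562], [96, 562], [104, 562], [112, 562], [120, 561], [128, 561], [136, 561], [144, 561], [152, 561], [160, 560], [168, 560], [176, 560], [184, 560], [192, 560]]
[(0.72, array([534.7, 123.1, 103. ]))]
side lo [[64, 505], [72, 505], [80, 505], [88, 506], [96, 504], [104, 505], [112, 506], [120, 504], [128, 505], [136, 504], [144, 506], [152, 504], [160, 505], [168, 503], [176, 476], [184, 481], [192, 506], [200, 508]] hi [[64, 587], [72, 585], [80, 559], [88, 558], [96, 559], [104, 558], [112, 560], [120, 558], [128, 558], [136, 558], [144, 558], [152, 558], [160, 555], [168, 558], [176, 558], [184, 558], [192, 556], [200, 556]]
[(0.73, array([536. , 130.6, 103. ]))]
```

Run:
```python
import cv2,numpy as np
a=cv2.imread('pics/btop.png')[150:240,170:310];b=cv2.imread('pics/bside.png')[100:220,215:325]
a=cv2.resize(a,None,fx=4,fy=4);b=cv2.resize(b,(330,360))
cv2.imwrite('pics/bb.png',np.hstack([a[:360,:460],b]))
```

```text
(no output)
```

View pics/bb.png

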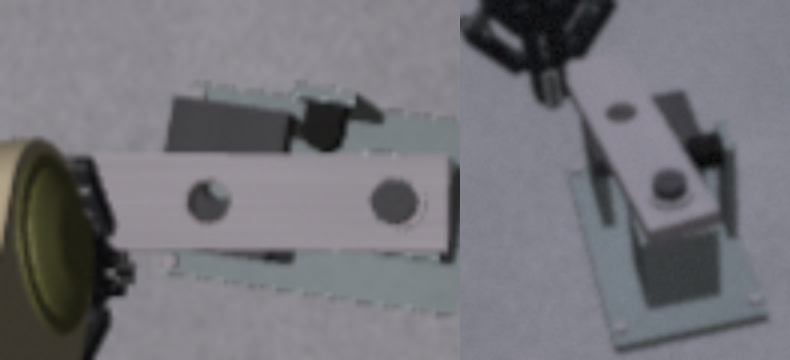

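The plate has followed the finger: its edge lies nearly along world y, the buffer still shows a small gap, about 0.045 rad to go. I'll push on into the buffer.

Emit:
{"fn": "send_rows", "kwargs": {"targets": [{"offset":[0.3,0,0],"spin":0},{"offset":[0.6,0,0],"spin":0},{"offset":[0.9,0,0],"spin":0},{"offset":[1.2,0,0],"spin":0},{"offset":[1.2,0,0],"spin":0}]}}

```text
time_s: 4.17
eef_pos: [501.6, 185.5, 84.3]
ee_rot: [0.0, 0.707, 0.707, 0.0]
force: [-0.6, 1.7, 0.2]
grip_width: 0.002
grip_force: 0.4
```

Emit:
{"fn": "send_rows", "kwargs": {"targets": [{"offset":[0.3,0,0],"spin":0},{"offset":[0.6,0,0],"spin":0},{"offset":[0.9,0,0],"spin":0},{"offset":[0.9,0,0],"spin":0},{"offset":[0.9,0,0],"spin":0}]}}

```text
time_s: 4.58
eef_pos: [510.1, 185.7, 84.2]
ee_rot: [-0.0, 0.707, 0.707, -0.0]
force: [-2.7, 3.2, 0.2]
grip_width: -0.001
grip_force: 1.6
```

Emit:
{"fn": "send_rows", "kwargs": {"targets": [{"offset":[-1.5,0,0],"spin":0},{"offset":[-4,0,0],"spin":0},{"offset":[-6,0,2],"spin":0},{"offset":[-6,0,6],"spin":0},{"offset":[-6,-2,10],"spin":0},{"offset":[-6,-5,13.5],"spin":0},{"offset":[-6,-9,13.5],"spin":0},{"offset":[-6,-13,13.5],"spin":0}]}}

```text
time_s: 5.25
eef_pos: [451.1, 55.8, 222.0]
ee_rot: [0.003, 0.706, 0.708, 0.002]
force: [0.7, -0.2, -1.0]
grip_width: -0.001
grip_force: 0.0
```

Emit:
{"fn": "send_rows", "kwargs": {"targets": [{"offset":[0,-4,0],"spin":0},{"offset":[0,-8,0],"spin":0},{"offset":[0,-12,0],"spin":0},{"offset":[0,-16,0],"spin":0},{"offset":[1,-20,0],"spin":0},{"offset":[2,-24,0],"spin":0},{"offset":[3,-28,0],"spin":0},{"offset":[4,-32,0],"spin":0}], "grip": 1}}

```text
time_s: 5.92
eef_pos: [490.1, -265.6, 219.6]
ee_rot: [0.001, 0.707, 0.707, -0.0]
force: [1.7, -0.1, 1.0]
grip_width: 1.004
grip_force: 0.0
```

```bash
python3 -c "
from pl import *
plate('c')
print(ctrl.sense()['eef_pos'],ctrl.sense()['time_s'])
c=cv2.imread('pics/ctop.png')[150:240,170:310]
cv2.imwrite('pics/cc.png',cv2.resize(c,None,fx=5,fy=5,interpolation=cv2.INTER_CUBIC))"
```

```text
top lo [[64, 509], [72, 509], [80, 511], [88, 510], [96, 510], [104, 510], [112, 510], [120, 510], [128, 512], [136, 512], [144, 512], [152, 512], [160, 511], [168, 514], [176, 514], [184, 513], [192, 513], [200, 513]] hi [[64, 588], [72, 585], [80, 564], [88, 564], [96, 564], [104, 564], [112, 563], [120, 564], [128, 566], [136, 566], [144, 566], [152, 565], [160, 565], [168, 565], [176, 565], [184, 567], [192, 567], [200, 567]]
[(0.63, array([541.1, 121.7, 103. ]))]
side lo [[64, 508], [72, 506], [80, 508], [88, 507], [96, 508], [104, 508], [112, 509], [120, 508], [128, 508], [136, 508], [144, 509]] hi [[64, 560], [72, 560], [80, 561], [88, 557], [96, 552], [104, 545], [112, 540], [120, 523], [128, 521], [136, 524], [144, 521]]
[(0.65, array([538.3, 123.3, 103. ]))]
[ 489.89241941 -263.61923038  218.95698109] 6.1167
```

View pics/cc.png

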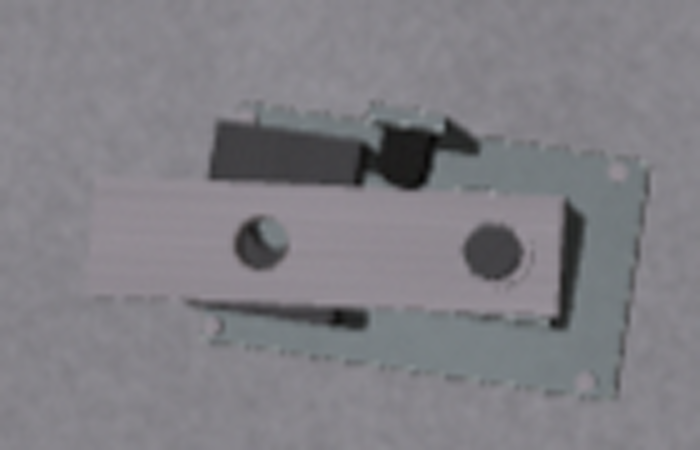

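The plate now rests at the buffer, its hole at about (537,127). The lug hole below is offset towards +x, as expected. On to the pin.

Emit:
{"fn": "send_rows", "kwargs": {"targets": [{"offset":[0.8,-3.6,0],"spin":0},{"offset":[1.5,-7.3,0],"spin":0},{"offset":[1.5,-7.3,0],"spin":0},{"offset":[1.5,-7.3,-2.5],"spin":0},{"offset":[1.5,-7.3,-5],"spin":0},{"offset":[1.5,-7.3,-5],"spin":0}]}}

```text
time_s: 6.62
eef_pos: [503.8, -333.2, 165.2]
ee_rot: [-0.004, 0.707, 0.707, -0.0]
force: [0.4, 0.4, -1.1]
grip_width: 0.994
grip_force: 0.0
```

Run:
```python
from h import *
print(ctrl.sense()['eef_pos'])
p,d=cap('side','d');P=cloud('side',d);X,Y,Z=P[...,0],P[...,1],P[...,2]
for c in ['side']:
    for q,z in(('pin_head',135),('pin_seat',105)): print(q,[(round(r['conf'],2),at_z(c,r['uv'],z)) for r in ctrl.place_of(c,q)[:3]])
c=cv2.imread('pics/d.png')[220:380,260:440]
cv2.imwrite('pics/dd.png',cv2.resize(c,None,fx=3,fy=3))
```

```text
[ 503.78717747 -333.20645746  165.20466146]
pin_head [(0.9, array([ 404.1, -441.9,  135. ])), (0.8, array([ 519.9, -441.2,  135. ])), (0.79, array([ 500.9, -336.8,  135. ]))]
pin_seat [(0.9, array([ 425.8, -451.4,  105. ])), (0.66, array([ 510.8, -334.7,  105. ])), (0.63, array([ 542.7, -403.1,  105. ]))]
```

View pics/dd.png

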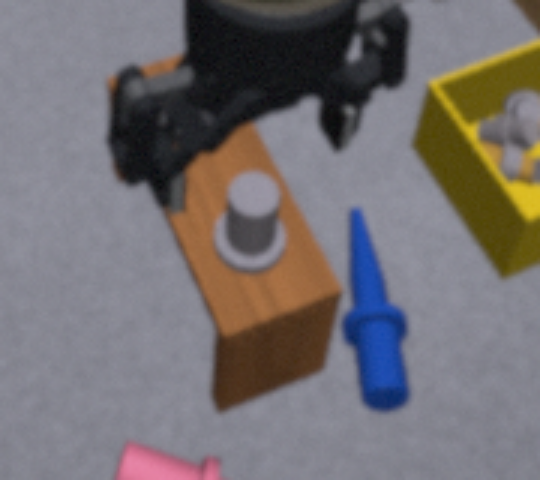

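The arm hovers over the pin, fingers either side of it. Both decoys have toppled by themselves and lie on the bench clear of the rack. Lower and grip.

Emit:
{"fn": "send_rows", "kwargs": {"targets": [{"offset":[0.1,-0.3,-2],"spin":0},{"offset":[0.1,-0.3,-4.5],"spin":0},{"offset":[0.1,-0.3,-4.5],"spin":0},{"offset":[0.1,-0.3,-4.5],"spin":0}]}}

```text
time_s: 7.1
eef_pos: [506.4, -338.6, 125.5]
ee_rot: [0.0, 0.707, 0.707, -0.0]
force: [-0.2, 0.2, 0.7]
grip_width: 1.0
grip_force: 0.0
```

Emit:
{"fn": "send_rows", "kwargs": {"targets": [{"offset":[0,0,0],"spin":0},{"offset":[0,0,0],"spin":0},{"offset":[0,0,0],"spin":0},{"offset":[0,0,0],"spin":0},{"offset":[0,0,0],"spin":0},{"offset":[0,0,0],"spin":0},{"offset":[0,0,0],"spin":0},{"offset":[0,0,0],"spin":0}], "grip": 0, "squeeze": 60}}

```text
time_s: 7.77
eef_pos: [506.1, -338.9, 125.2]
ee_rot: [0.0, 0.707, 0.707, -0.0]
force: [-2.6, 1.0, 5.6]
grip_width: 0.306
grip_force: 58.9
```

Emit:
{"fn": "send_rows", "kwargs": {"targets": [{"offset":[0,0,1],"spin":0},{"offset":[0,0,3],"spin":0},{"offset":[0,0,6],"spin":0},{"offset":[0,0,9],"spin":0},{"offset":[0,0,12],"spin":0},{"offset":[0,0,13],"spin":0},{"offset":[0,0,13],"spin":0}]}}

```text
time_s: 8.35
eef_pos: [506.7, -339.2, 256.6]
ee_rot: [0.002, 0.707, 0.707, 0.0]
force: [0.6, -0.2, -4.4]
grip_width: 0.305
grip_force: 59.8
```

```bash
cat > tip.py <<'E'
from h import *
def tip():
    s=ctrl.sense();e=s['eef_pos'];print(e.round(1),s['force'].round(1),s['grip_width'].round(3))
    K={}
    for c in('side','top'):
        p,d=cap(c,'e'+c);P=cloud(c,d);X,Y,Z=P[...,0],P[...,1],P[...,2]
        m=(d>0)&(abs(X-e[0])<45)&(abs(Y-e[1])<45)&(Z>e[2]-115)&(Z<e[2]-12)
        for z in range(int(e[2])-115,int(e[2])-12,12):
            q=P[m&(Z>=z)&(Z<z+12)]
            if len(q)>5: print(c,z,len(q),((q[:,:2].min(0)+q[:,:2].max(0))/2).round(1),np.ptp(q[:,:2],axis=0).round(),q[:,2].min().round())
        for n,dz in(('pin_tip',-105),('pin_seat',-20)):
            print(n,[(round(r['conf'],2),at_z(c,r['uv'],e[2]+dz)) for r in ctrl.place_of(c,n)[:3]])
E
python3 -c "
from tip import *
tip()
c=cv2.imread('pics/eside.png')[150:390,240:440]
cv2.imwrite('pics/ee.png',cv2.resize(c,None,fx=2.4,fy=2.4))"
```

```text
Traceback (most recent call last):
  File "tip.py", line 3, in tip
    s=ctrl.sense();e=s['eef_pos'];print(e.round(1),s['force'].round(1),s['grip_width'].round(3))
                                                                       ^^^^^^^^^^^^^^^^^^^^^
AttributeError: 'float' object has no attribute 'round'
```

Emit:
{"fn": "send_rows", "kwargs": {"targets": [{"offset":[0,3,0],"spin":0},{"offset":[0,7,0],"spin":0},{"offset":[0.5,11,0],"spin":0},{"offset":[1,15,0],"spin":0},{"offset":[1.5,19,0],"spin":0},{"offset":[2,23,0],"spin":0},{"offset":[2.5,27,0],"spin":0},{"offset":[3,31,0],"spin":0}]}}

```text
time_s: 9.02
eef_pos: [535.2, -26.6, 251.9]
ee_rot: [-0.002, 0.707, 0.707, -0.001]
force: [0.7, -0.4, -4.6]
grip_width: 0.313
grip_force: 60.0
```

Emit:
{"fn": "send_rows", "kwargs": {"targets": [{"offset":[0.2,4,0],"spin":0},{"offset":[0.4,8,0],"spin":0},{"offset":[0.5,12,0],"spin":0},{"offset":[0.5,14,0],"spin":0},{"offset":[0.5,15,0],"spin":0},{"offset":[0.5,15.6,0],"spin":0},{"offset":[0.5,15.6,0],"spin":0},{"offset":[0.5,15.6,0],"spin":0}]}}

```text
time_s: 9.68
eef_pos: [541.1, 126.2, 253.6]
ee_rot: [-0.0, 0.707, 0.707, -0.001]
force: [0.9, -0.6, -4.3]
grip_width: 0.31
grip_force: 60.0
```

```bash
sed -i "s/,s\['grip_width'\].round(3)/,s['grip_width']/" tip.py
python3 -c "
from tip import *
tip()
c=cv2.imread('pics/eside.png')[60:260,200:360]
cv2.imwrite('pics/ee.png',cv2.resize(c,None,fx=3,fy=3,interpolation=cv2.INTER_CUBIC))"
```

```text
[541.1 126.2 253.6] [ 0.9 -0.6 -4.3] 0.30970401397724384
side 150 18 [538.7 127.1] [8. 8.] 150.0
side 162 19 [538.1 125.5] [ 9. 10.] 163.0
side 174 26 [539.6 124.4] [15. 11.] 175.0
side 186 35 [538.9 122.4] [18. 11.] 186.0
side 198 44 [539.  122.7] [19. 14.] 198.0
side 210 45 [540.2 123.1] [21. 12.] 210.0
side 222 24 [539.2 116.9] [26. 15.] 222.0
side 234 100 [540.1 123.7] [39. 31.] 234.0
pin_tip [(0.84, array([ 546. , -369.5,  148.6])), (0.57, array([538.2, 124.1, 148.6]))]
pin_seat [(0.92, array([543.4, 127.4, 233.6])), (0.78, array([ 406.2, -483.4,  233.6])), (0.58, array([ 498. , -450.2,  233.6]))]
top 186 7 [541.4 120.4] [13.  2.] 189.0
top 234 65 [540.9 117.6] [34. 19.] 235.0
pin_tip [(0.75, array([ 582.2, -268.9,  148.6])), (0.57, array([ 503.4, -426.9,  148.6])), (0.48, array([541.4, 126.1, 148.6]))]
pin_seat [(0.77, array([547.9, 124.7, 233.6])), (0.67, array([ 551.1, -311.9,  233.6]))]
```

View pics/ee.png

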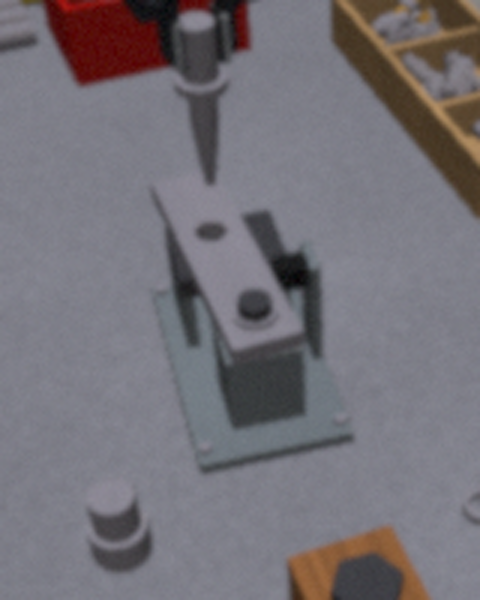

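Run:
```python
from h import *
for c,u,z in(('top',(222.4,198.6),103),('top',(268.6,200.2),119),('side',(270.3,137),103),('side',(285,161),119)): print(c,at_z(c,u,z))
def blob(f,c,uv,z,w=9,thr=None):
    g=cv2.cvtColor(cv2.imread(f),cv2.COLOR_BGR2GRAY).astype(int)
    u,v=map(round,uv);s=g[v-w:v+w+1,u-w:u+w+1];t=(s.min()+np.median(s))/2+8
    m=(s<t).astype(np.uint8);n,l,st,ce=cv2.connectedComponentsWithStats(m)
    k=1+np.argmax(st[1:,4]);print(c,st[k],at_z(c,ce[k]+[u-w,v-w],z))
blob('pics/ctop.png','top',(222.4,198.6),103)
blob('pics/eside.png','side',(270.3,137),103,8)
blob('pics/eside.png','side',(285,161),119,8)
blob('pics/ctop.png','top',(268.6,200.2),119)
```

```text
top [536.3 126.2 103. ]
top [533.6  15.8 119. ]
side [535.7 124.4 103. ]
side [532.4  11.7 119. ]
top [ 4  4 10 10 60] [535.3 130.2 103. ]
side [ 3  5 10  6 50] [535.1 126.4 103. ]
side [ 3  4 10 10 80] [530.2   9.9 119. ]
top [  3   4  12  11 104] [533.9  16.9 119. ]
```

Plate hole is near (537,126.5), lug hole near (547,126.5), and the pin hangs upright at the TCP. I'll aim the tip at the middle (542) and descend.

Emit:
{"fn": "send_rows", "kwargs": {"targets": [{"offset":[0.1,0,-2],"spin":0},{"offset":[0.1,0,-3.5],"spin":0},{"offset":[0.1,0,-4.1],"spin":0},{"offset":[0.1,0,-4.6],"spin":0},{"offset":[0.1,0,-5.1],"spin":0},{"offset":[0.1,0,-5.6],"spin":0},{"offset":[0.1,0,-5.6],"spin":0}]}}

```text
time_s: 10.57
eef_pos: [542.0, 127.2, 197.8]
ee_rot: [-0.0, 0.707, 0.707, -0.0]
force: [-0.5, -0.4, -4.5]
grip_width: 0.31
grip_force: 60.1
```

Tip is inside the plate hole, no contact. Next, into the lug.

Emit:
{"fn": "send_rows", "kwargs": {"targets": [{"offset":[0,0,-0.4],"spin":0},{"offset":[0,0,-0.8],"spin":0},{"offset":[0,0,-1.2],"spin":0},{"offset":[0,0,-1.6],"spin":0},{"offset":[0,0,-1.6],"spin":0}]}}

```text
time_s: 10.98
eef_pos: [541.8, 127.2, 181.4]
ee_rot: [-0.001, 0.707, 0.707, -0.001]
force: [0.1, 0.4, -4.8]
grip_width: 0.309
grip_force: 60.1
```

Emit:
{"fn": "send_rows", "kwargs": {"targets": [{"offset":[0.1,0,-0.4],"spin":0},{"offset":[0.2,0,-0.8],"spin":0},{"offset":[0.3,0,-1.2],"spin":0},{"offset":[0.4,0,-1.6],"spin":0},{"offset":[0.5,0,-2.0],"spin":0},{"offset":[0.5,0,-2.0],"spin":0}]}}

```text
time_s: 11.48
eef_pos: [546.6, 127.0, 161.1]
ee_rot: [-0.001, 0.707, 0.707, -0.001]
force: [-3.1, -2.1, -5.3]
grip_width: 0.31
grip_force: 60.5
```

Emit:
{"fn": "send_rows", "kwargs": {"targets": [{"offset":[0,-0.05,-0.3],"spin":0},{"offset":[0,-0.05,-0.6],"spin":0},{"offset":[0,-0.05,-0.9],"spin":0},{"offset":[0,-0.05,-1.2],"spin":0},{"offset":[0,-0.05,-1.2],"spin":0}]}}

```text
time_s: 11.9
eef_pos: [546.5, 126.5, 149.5]
ee_rot: [-0.001, 0.707, 0.707, -0.001]
force: [-3.6, -3.5, -6.3]
grip_width: 0.311
grip_force: 60.4
```

Emit:
{"fn": "send_rows", "kwargs": {"targets": [{"offset":[0,-0.05,-0.3],"spin":0},{"offset":[0,-0.1,-0.6],"spin":0},{"offset":[0,-0.1,-0.9],"spin":0},{"offset":[0,-0.1,-1.2],"spin":0},{"offset":[0,-0.1,-1.2],"spin":0}]}}

```text
time_s: 12.32
eef_pos: [546.7, 125.8, 137.7]
ee_rot: [-0.0, 0.707, 0.707, -0.0]
force: [-4.0, -1.6, -4.4]
grip_width: 0.306
grip_force: 60.5
```

Emit:
{"fn": "send_rows", "kwargs": {"targets": [{"offset":[0,-0.05,-0.3],"spin":0},{"offset":[0,-0.05,-0.6],"spin":0},{"offset":[0,-0.05,-0.9],"spin":0},{"offset":[0,-0.05,-1.1],"spin":0},{"offset":[0,-0.05,-1.1],"spin":0}]}}

```text
time_s: 12.73
eef_pos: [546.8, 125.4, 126.9]
ee_rot: [-0.0, 0.707, 0.707, -0.0]
force: [-4.2, -0.4, -5.0]
grip_width: 0.309
grip_force: 60.3
```

Sliding in freely. Down to the collar stop.

Emit:
{"fn": "send_rows", "kwargs": {"targets": [{"offset":[0,0,-0.2],"spin":0},{"offset":[0,0,-0.4],"spin":0},{"offset":[0,0,-0.5],"spin":0},{"offset":[0,0,-0.5],"spin":0}]}}

```text
time_s: 13.07
eef_pos: [547.5, 125.3, 123.2]
ee_rot: [0.0, 0.707, 0.707, 0.001]
force: [-4.5, -1.4, 3.2]
grip_width: 0.314
grip_force: 61.0
```

Emit:
{"fn": "send_rows", "kwargs": {"targets": [{"offset":[0,0,-0.1],"spin":0},{"offset":[0,0,-0.2],"spin":0},{"offset":[0,0,-0.2],"spin":0}]}}

```text
time_s: 13.32
eef_pos: [548.4, 125.1, 123.0]
ee_rot: [0.002, 0.707, 0.707, 0.002]
force: [-7.3, -2.7, 14.7]
grip_width: 0.31
grip_force: 62.2
```

Emit:
{"fn": "send_rows", "kwargs": {"targets": [{"offset":[0,0,0],"spin":0},{"offset":[0,0,0],"spin":0},{"offset":[0,0,0],"spin":0},{"offset":[0,0,0],"spin":0},{"offset":[0,0,0],"spin":0},{"offset":[0,0,0],"spin":0}], "grip": 1}}

```text
time_s: 13.82
eef_pos: [547.3, 125.3, 120.3]
ee_rot: [0.0, 0.707, 0.707, 0.0]
force: [0.1, -0.2, 0.4]
grip_width: 1.004
grip_force: 0.0
```

Emit:
{"fn": "send_rows", "kwargs": {"targets": [{"offset":[0,0,1],"spin":0},{"offset":[0,0,3],"spin":0},{"offset":[0,0,6],"spin":0},{"offset":[0,0,10],"spin":0},{"offset":[-4,0,11],"spin":0},{"offset":[-8,0,11],"spin":0},{"offset":[-12,0,11],"spin":0},{"offset":[-16,2,11],"spin":0}]}}

```text
time_s: 14.48
eef_pos: [388.1, 142.6, 230.9]
ee_rot: [0.001, 0.708, 0.706, 0.0]
force: [0.4, 1.5, 0.8]
grip_width: 1.002
grip_force: 0.0
```

Run:
```python
from h import *
print(ctrl.sense()['force'],ctrl.sense()['eef_pos'])
I=[]
for c,(a,b,l,r) in(('top',(150,240,170,310)),('side',(90,220,215,335))):
    p,d=cap(c,'f'+c);P=cloud(c,d);X,Y,Z=P[...,0],P[...,1],P[...,2]
    m=(d>0)&(abs(X-547)<30)&(abs(Y-125)<30)
    for n,lo,hi in(('head',152,160),('collar',108,114)):
        q=P[m&(Z>lo)&(Z<hi)];print(c,n,len(q),len(q) and np.median(q,0).round(1))
    q=P[m&(Z>148)];print(np.ptp(q,axis=0).round(1), np.linalg.lstsq(np.c_[q[:,:2]-q[:,:2].mean(0),np.ones(len(q))],q[:,2],rcond=None)[0].round(3))
    print([(round(x['conf'],2),at_z(c,x['uv'],103)) for x in ctrl.place_of(c,'pin_seat')[:2]])
    I.append(cv2.resize(cv2.imread(f'pics/f{c}.png')[a:b,l:r],(390,400)))
cv2.imwrite('pics/ff.png',np.hstack(I))
```

```text
[0.40029261 1.51508298 0.77612958] [388.06082646 142.64401928 230.93615259]
top head 114 [547.  126.7 154.4]
top collar 84 [543.2 117.4 110.4]
[26.7 26.  10.3] [-1.70000e-02  2.10000e-02  1.54201e+02]
[(0.8, array([ 560.9, -349.3,  103. ])), (0.74, array([ 446.1, -397.6,  103. ]))]
side head 71 [545.2 125.6 154.1]
side collar 66 [542.2 116.9 110.2]
[26.7 28.7  8.3] [3.60000e-02 8.60000e-02 1.53183e+02]
[(0.77, array([550. , 133.1, 103. ])), (0.65, array([ 425.9, -449.3,  103. ]))]
```

View pics/ff.png

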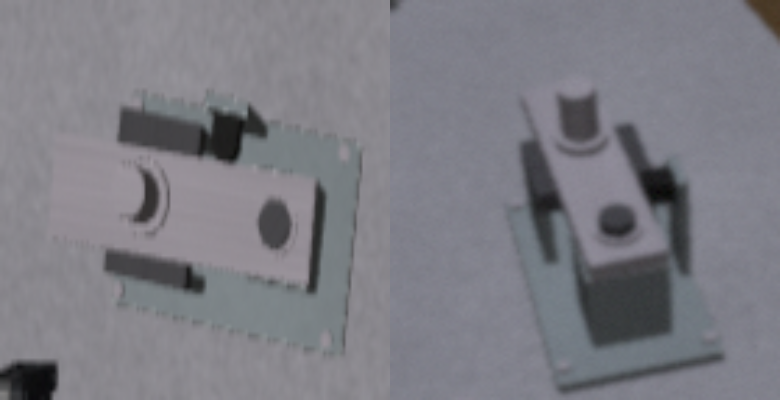

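The pin is seated upright: its head top reads 154 mm and its collar 110 mm, against 155 and 111 expected. The plate lies along the lug against the buffer, and the arm is clear. Handing in.

```bash
python3 -c "
from rig import ctrl
print(ctrl.finish_job())"
```

```text
the job is handed in; nothing more can be done
None
```

The clamp is closed and the tapered pin is fully home with its collar on the plate; I let go of it, left the hex bolt, spanner and coupling alone, and handed the job in at about 14.6 s (the hand-in gave no verdict; the blue and pink look-alike pins had toppled onto the bench by 6.6 s, apparently by themselves).

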